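# Open a sprung filter housing on an analyser's fluidics module

### The arm

A 6-joint arm with a two-finger parallel gripper is mounted at the origin on the work surface. World frame = base frame: x ahead of the robot, y to its left, z up, the work surface at z = 0. Lengths are in m, angles in rad, forces in N, time in s.
With the tool pointing down it reaches from about 0.3 to 0.95 m from the base axis. Payload 3.1 kg.
Tool frame: the origin (TCP) lies midway between the tips of the shut fingers; the grasp point (between the pads) lies 19 mm behind it; z points along the fingers, y is the direction in which the jaws open and shut (so a half turn about z gives the same grasp; the last joint's range is limited). The gripper opens to 85 mm and grips with 20 to 120 N. Pads are 22 mm wide; open, the fingers measure 114 mm over their backs; the gripper's body (76 mm by 85 mm) begins 54 mm behind the grasp point. The pads swing forward as they close: fully open they stand 13 mm farther back than shut.
Start: joints at [1.126, 0.308, 1.634, -0, 1.2, -0.07], TCP at [0.229, 0.582, 0.231] pointing down, gripper open.
Joint ranges: [-3.06, 3.06], [-0.79, 1.96], [0.05, 2.63], [-1.19, 4.34], [0.05, 2.64], [-2.94, 2.94]. Speed limits (rad/s): [2.79, 2.79, 3.14, 3.14, 3.14, 3.14].

### API

Orientations are given as a unit quaternion [w, x, y, z].
In Python, from station import * gives the robot as it stands. The module is installed in compiled form; this text tells all that it offers.
- The arm moves only by the tool carry_out, never from a script. Its arguments are lists of equal length, an entry for each row: "jaw": the gripper's target within -1 to 1 (fully open at 1, half-way at 0, shut at -1); "linear": the shift along the tool's x, y, z in cm, a list of three; "yaw": the turn about the tool's z in rad. In form: {"jaw": [jaw, ...], "linear": [[tx, ty, tz], ...], "yaw": [yaw, ...]}. A call has exactly 10 rows; each row is the pose to reach, as a shift and turn from the pose measured when the call began, along the tool's axes at that moment; what a row does not reach only later rows make up. A row lasts 1/8 s, in which the tool goes at most 62.5 mm and 10.7 degrees, less where a joint would pass 70% of its speed; a pose out of reach is approached as far as the arm can. A call with a gripper value outside its range is refused whole. The fingers move at their own pace and stop on an object; "grip_force" is the grip in N (left out, the last holds). Time passes only in rows, so rows that repeat a pose let the fingers close, or fill a call up. It gives the time, the measured TCP pose, the force and the opening at its end, in the units of the state.
- read_state(): the state, without advancing time (a new reading comes with each control period).
- get_image(name): name is "scene" or "top" or "wrist"; returns a dict with "img" (480x640x3 uint8, red, green, blue), "camera_matrix" (3x3 intrinsics, pixels), "rvec" (rotation vector, rad) and "tvec" (3), from world to camera coordinates, as OpenCV has them. Camera axes: x right, y down, z forward; pixel columns grow to the right and rows downward; lengths in m; the calibration is good to about 2 mm. A picture is of the moment at which its call begins. There is no depth.
- close_job(): hands the job in, once; it reports no verdict.
Trained networks look in a picture, given as the dict that the camera call returned (one of the last four; its "shot" number tells which), for a name from the list of things; names that differ only in an ending like _2 or _b are one class to them, and where a whole thing is asked for, a point or a joint stands for the part that bears it (a point fixed in the world has none). Each returns a list of dicts, best first, with "confidence" (0 to 1); they miss things now and then, are a little off and sometimes report something else, mostly with a low value. They report only what shows in the picture. A call takes as long as a camera call. They do not tell look-alikes from the thing itself.
- spot_in(name, picture): "bbox" ([centre column, centre row, width, height] in pixels, round what is visible of it).
- landmark_of(name, picture): "location" ([column, row] in pixels: a listed point, or the origin of a listed thing).
The state is a dict: "time": time; "joints": joint angles; "qd": joint speeds; "joint_efforts": joint torques, N m; "ee_pos": TCP position; "tool_rot": TCP orientation; "force": force on the tool from outside, world axes, zero at the start; "torque": the same for the moment, N m; "gripper_width": finger opening in m.
Only numpy, scipy, OpenCV 4.12 (cv2) and the standard library are available. Lean on these libraries where they do the work, as an engineer would, in place of code of your own. Each camera call takes 0.05 s, during which the arm holds its last target.

### The job

Open the filter housing on the black fluidics module: unscrew its white cap (anticlockwise from above, regripping as needed) without forcing the thread, and keep hold of it as it comes free, because the sprung filter head under it would throw it off. Then set the cap, open side down, over the post of the steel cap stand and let go of it, leaving everything else on the bench where it stands.

Things in the scene. Friction and masses are not known exactly. Their poses are not given: they have to be found in the camera images.
- cap: white plastic screw cap, round with 20 flats, 46 mm outside diameter, 30 mm high, 60 g, open below (bore 39 mm, 26.5 mm deep, three small lugs leave 29 mm clear). Origin: centre of its lower rim; z along its axis, towards its closed top. Turning it takes 0.1 to 0.2 N m. It stays put when let go of between turns: the thread holds by friction.
- cap_top (a point): centre of the cap's top face, 30 mm above its rim. Right-hand thread: turned anticlockwise seen from above the cap rises 8 mm a turn, with up to 2.5 mm of free play along the axis and 1 mm sideways. The thread is hidden under the cap and its length varies: the cap comes free after 0.4 to 1.7 turns, to be felt; until then a pull meets a hard stop.
- neck: grey plastic threaded neck, upright on the module's deck, fixed, 37 mm across the thread, 34 mm high. Origin: centre of its underside, on the deck, 70 mm above the bench; z up along the axis. Screwed on, the cap's rim stands 8 to 11 mm above it; it comes out of the thread at 13 to 23 mm, and is clear of the neck above 34 mm.
- neck_base (a point): the neck's origin: on its axis, at deck level; z up. In the neck a sprung steel filter head, 18 mm wide, always pushes the cap up, with about 6 N (screwed on) to 4 N (coming free); out of the thread and not held, the cap is thrown off. The head follows up to 56 mm above this point.
- module: low black case, fixed, 260 x 200 mm, 70 mm high, flat deck; origin: centre of its underside. The neck stands 40 mm towards its -x and 30 mm towards its -y from its centre; a low steel plug (20 mm wide, 10 mm high) 55 mm towards +x, 70 mm towards -y.
- stand: steel cap stand, fixed: round foot 72 mm across and 8 mm thick, with an upright post of 20 mm diameter in its middle, its top 36 mm above the bench. Origin: centre of its underside, z up. A cap put over the post hangs on its flat top, lower rim about 9.5 mm above the bench.
- post_top (a point): centre of the post's top face, 36 mm above the bench
- beaker: bystander: glass beaker 66 mm wide, 75 mm high; origin under its centre
- bottle: bystander: amber bottle 56 mm wide, 85 mm high; origin under its centre
- jar: bystander: small white jar 34 mm wide, 35 mm high, standing on the module's deck; origin under its centre
- tipbox: bystander: box of pipette tips 120 x 80 mm, 48 mm high; origin under its centre
- dish: bystander: glass dish 90 mm wide, 16 mm high; origin under its centre
- pipette: bystander: pipette lying flat, 240 mm long, 18 mm thick; origin under the middle of its body, x towards its nose
- timer: bystander: grey lab timer 60 x 60 mm, 22 mm high; origin under its centre
Things that resemble listed ones, but are neither listed nor needed, are in the scene too. Of the things that look like the stand, the smallest one is meant.

How it is judged:
On the way:
1. the cap is out of the thread and held by the fingers (z of cap in the frame of neck_base above 0.027 m and contact force between cap and the fingers above 0.3 N), for 0.2 s.
At the end, for the whole second after the job is handed in: the cap hangs over the stand's post, open side down: its axis within 9 mm of the post's, its rim 4 to 12.5 mm above the stand's underside, within 10 degrees of upright, at rest (under 0.02 m/s) and not touched by the fingers; everything else left alone (horizontal distance between cap and post_top below 0.009 m and z of cap in the frame of stand between 0.004 and 0.0125 m and angle between cap's own z axis and vertical below 0.17 rad and linear speed of cap below 0.02 m/s and contact force between cap and the fingers below 0.05 N).
It fails at once if the thread is forced: more than 40 N between the cap and the neck (contact force between cap and neck above 40 N).
It fails at once if the cap comes off the thread without being held (z of cap in the frame of neck_base above 0.027 m and horizontal distance between cap and neck below 0.06 m and contact force between cap and the fingers below 0.02 N).
It fails at once if the cap is dropped or tipped over (rim down to bench level, or tilted by more than 57 degrees) (height (world z) of cap below 0.004 m or angle between cap's own z axis and vertical above 1 rad).
It fails at once if the cap is dropped or slammed on the stand (faster than 0.5 m/s beside the post, or more than 45 N) (contact force between cap and stand above 45 N or (horizontal distance between cap and post_top below 0.03 m and height (world z) of cap below 0.05 m and linear speed of cap above 0.5 m/s)).
It fails at once if a bystander is displaced by more than 40 mm (distance of any of beaker, bottle, jar, tipbox, dish, pipette, timer from where it was at the start of the episode above 0.04 m).
It also fails if it takes over 72 s, if anything falls off the work surface, if the arm or the gripper's body presses on something with over 40 N, if the wrist force passes 120 N, or if a joint passes its speed limit or range.

## Working session

There is one attempt and no reset: what is moved stays moved. The work goes in short steps, Python scripts to look and compute and a tool call to move; the robot and the scene stay as the last step left them, time stands still between calls to the robot, and variables do not carry over. Pictures are saved under pics/ and viewed, and the job is handed in when it is done.

Besides the shell and the picture viewer there is one more tool, called after "Emit:" as name(argument=value, ...), one argument or row to a line, values as JSON. carry_out: Moves the arm, as the interface text tells. Its arguments: {"type":"object","properties":{"jaw":{"type":"array"},"linear":{"type":"array"},"yaw":{"type":"array"},"grip_force":{"type":"number"}},"required":["jaw","linear","yaw"]}

```bash
mkdir -p pics; cat > h.py <<'E'
from station import *
import numpy as np, cv2, pickle
def snap(n,tag):
    p=get_image(n); cv2.imwrite(f'pics/{tag}.png',p['img'][:,:,::-1]); pickle.dump(p,open(f'pics/{tag}.pkl','wb')); return p
def ray(p,uv):
    K=np.array(p['camera_matrix']);R=cv2.Rodrigues(np.array(p['rvec'],float))[0];t=np.array(p['tvec'],float).ravel()
    d=R.T@np.linalg.inv(K)@np.array([uv[0],uv[1],1.]);return -R.T@t,d
def atz(p,uv,z):
    c,d=ray(p,uv);return c+d*(z-c[2])/d[2]
def proj(p,X):
    return cv2.projectPoints(np.array(X,float).reshape(-1,3),np.array(p['rvec'],float),np.array(p['tvec'],float),np.array(p['camera_matrix']),None)[0].reshape(-1,2)
E
python3 - <<'E'
from h import *
for n in ['scene','top']:
    p=snap(n,n+'0')
    print(n,ray(p,(320,240))[0])
    for o,z in [('cap',.08),('cap_top',.11),('neck_base',.07),('module',0),('stand',0),('post_top',.036)]:
        for r in landmark_of(o,p)[:4]: print(o,np.round(r['location'],1),round(r['confidence'],2),np.round(atz(p,r['location'],z),4))
    for o in ['cap','stand']:
        print(o,[(np.round(r['bbox']),round(r['confidence'],2)) for r in spot_in(o,p)])
s=read_state();print(s)
E
```

```text
scene [1.40434842 0.62510193 0.83476947]
cap [370.2 257.2] 0.88 [0.5418 0.1698 0.08  ]
cap_top [369.1 244.5] 0.78 [0.5369 0.1616 0.11  ]
cap_top [379.  295.3] 0.26 [0.6736 0.2667 0.11  ]
neck_base [372.4 259.2] 0.43 [0.5338 0.1718 0.07  ]
module [381.4 294.4] 0.98 [0.5567 0.2153 0.    ]
stand [318.2 238.1] 0.66 [ 0.4608 -0.0339  0.    ]
stand [274.3 229.2] 0.63 [ 0.4977 -0.1547  0.    ]
stand [282.1 258. ] 0.56 [ 0.585  -0.0582  0.    ]
stand [367.8 252. ] 0.2 [0.4352 0.1052 0.    ]
post_top [284.  245.4] 0.72 [ 0.5775 -0.0567  0.036 ]
post_top [272.3 217. ] 0.61 [ 0.4954 -0.1618  0.036 ]
cap [(array([370., 251.,  22.,  22.]), 0.77)]
stand [(array([274., 224.,  28.,  15.]), 0.92), (array([282., 257.,  36.,  32.]), 0.85), (array([321., 237.,  37.,  32.]), 0.56)]
top [0.36735737 0.05941183 1.30364212]
cap [260.4 248.3] 0.74 [0.5311 0.1601 0.08  ]
cap_top [257.7 246. ] 0.79 [0.5325 0.164  0.11  ]
cap_top [372.5 176.9] 0.29 [ 0.698  -0.1112  0.11  ]
module [242.7 241.6] 0.71 [0.5595 0.212  0.    ]
stand [334.6 281.4] 0.76 [ 0.455  -0.0218  0.    ]
stand [385.8 267.8] 0.69 [ 0.4882 -0.153
[... 414 characters left out ...]
46., 228.,  39.,  37.]), 0.6)]
{'time': 0.9, 'joints': array([ 1.12630615e+00,  3.08063256e-01,  1.63379259e+00,  4.94823529e-06,
        1.19971530e+00, -6.96799620e-02]), 'qd': array([ 0.00064983, -0.0011434 , -0.00014929,  0.00030645,  0.00087272,
       -0.00105175]), 'joint_efforts': array([ 3.19307264e-04, -4.15278268e+01, -2.77086550e+01, -7.20041021e-05,
        6.18923768e-04,  3.16554036e-06]), 'ee_pos': array([0.22882577, 0.58161302, 0.23129847]), 'tool_rot': array([5.04560694e-07, 1.86310950e-01, 9.82490829e-01, 1.09874914e-05]), 'force': array([ 0.18674329,  0.68799187, -0.64045982]), 'torque': array([ 0.02963439, -0.05646447,  0.00729343]), 'gripper_width': 0.08524657721934084}
```

```bash
python3 - <<'E'
import cv2
a=cv2.imread('pics/scene0.png')[170:350,220:460];cv2.imwrite('pics/sc.png',cv2.resize(a,None,fx=3.3,fy=3.3,interpolation=2))
a=cv2.imread('pics/top0.png')[170:330,200:420];cv2.imwrite('pics/tc.png',cv2.resize(a,None,fx=3.6,fy=3.6,interpolation=2))
E
```

```text
(no output)
```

View pics/scene0.png

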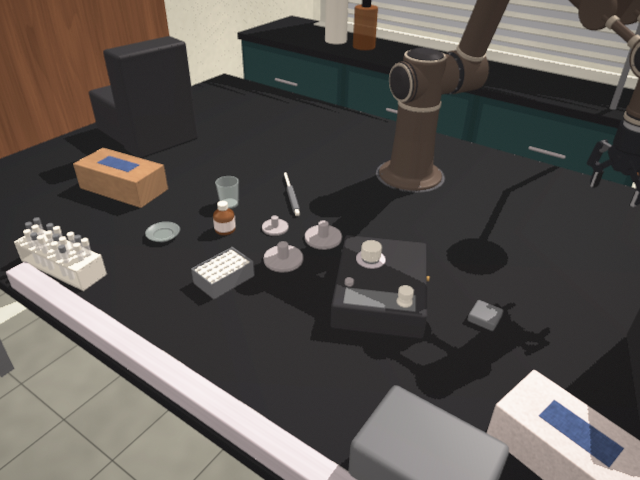

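View pics/top0.png

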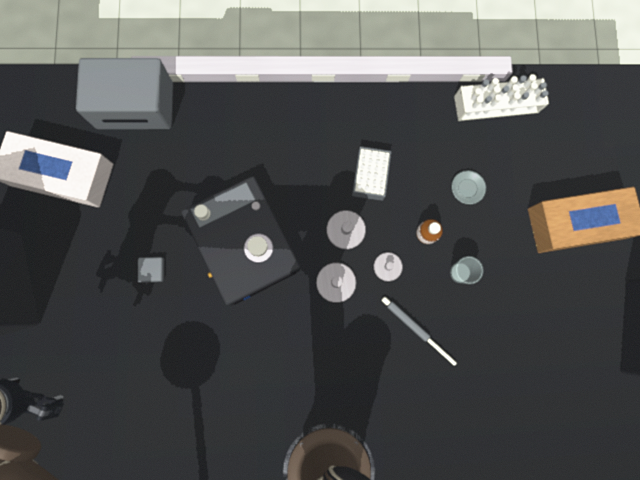

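```bash
ls pics
```

```text
sc.png
scene0.pkl
scene0.png
tc.png
top0.pkl
top0.png
```

View pics/sc.png

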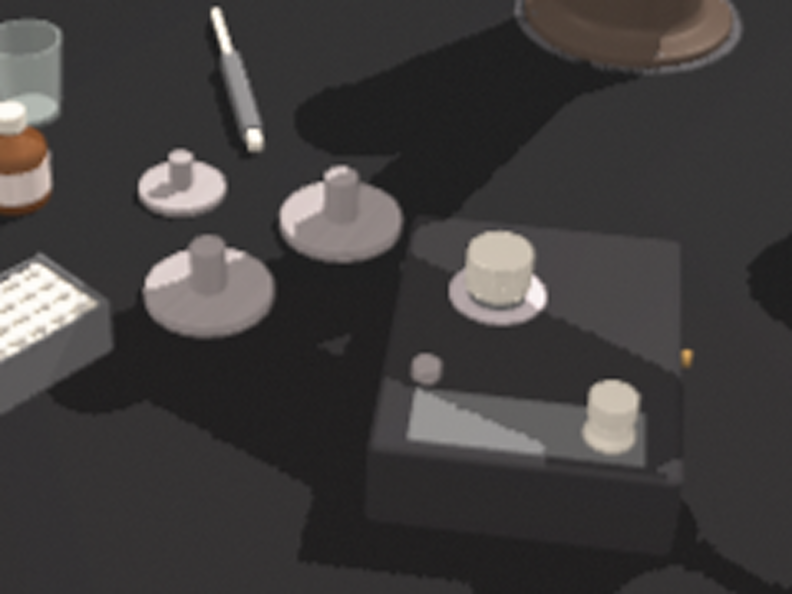

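View pics/tc.png

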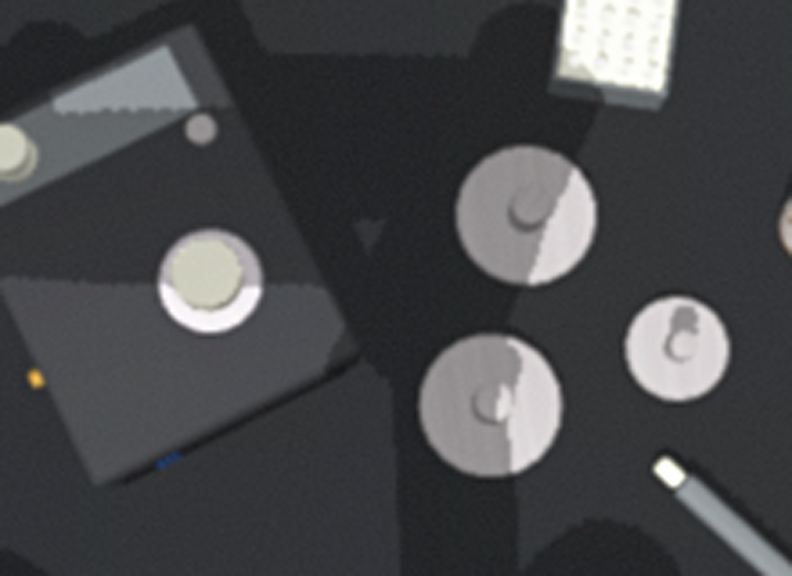

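The cap on the neck is at top px (258,246). There are three stand look-alikes in the top view: (389,266), (336,284) and (346,228). The one at (389,266) has a visibly smaller foot (about 27 px against 38 px), so it is the stand meant, at about (0.489, -0.154). The enlarged crops confirm this. I'm moving above the cap now and winding joint 6 towards its positive end.

Emit:
carry_out(
  jaw=[1,1,1,1,1,1,1,1,1,1],
  linear=[
    [-4.4,-2.8,0.3],
    [-8.7,-5.6,0.6],
    [-13.1,-8.3,0.9],
    [-17.4,-11.1,1.2],
    [-21.8,-13.9,1.5],
    [-26.2,-16.7,1.8],
    [-30.5,-19.5,2],
    [-34.9,-22.2,2],
    [-39.2,-25,2],
    [-43.6,-27.8,2],
  ],
  yaw=[0.18,0.36,0.54,0.72,0.9,1.08,1.26,1.44,1.62,1.8],
  grip_force=25,
)

```text
time: 2.15
ee_pos: [0.5338, 0.1619, 0.2116]
tool_rot: [0.0, 0.887, 0.462, 0.0]
force: [1.3, 0.5, 0.5]
gripper_width: 0.0855
```

```bash
python3 - <<'E'
from h import *
s=read_state();print(s['time'],s['joints'].round(3),s['ee_pos'].round(4),s['tool_rot'].round(4),s['force'].round(2))
E
```

```text
2.15 [0.216 0.199 1.813 0.    1.129 0.826] [0.5338 0.1619 0.2116] [0.000e+00 8.868e-01 4.622e-01 4.000e-04] [1.34 0.51 0.48]
```

Emit:
carry_out(
  jaw=[1,1,1,1,1,1,1,1,1,1],
  linear=[
    [0,0,0],
    [0,0,0],
    [0,0,0],
    [0,0,0],
    [0,0,0],
    [0,0,0],
    [0,0,0],
    [0,0,0],
    [0,0,0],
    [0,0,0],
  ],
  yaw=[0.18,0.37,0.56,0.74,0.93,1.1,1.3,1.5,1.7,1.85],
)

```text
time: 3.4
ee_pos: [0.5338, 0.1619, 0.2117]
tool_rot: [-0.0, 0.901, -0.433, 0.0]
force: [-1.0, 0.4, 0.1]
gripper_width: 0.0857
```

```bash
python3 - <<'E'
from h import *
s=read_state();print(s['time'],s['joints'].round(3),s['ee_pos'].round(4),s['tool_rot'].round(4),s['force'].round(2))
p=snap('wrist','w1');print(ray(p,(0,0))[0])
for o,z in [('cap',.08),('cap_top',.11),('neck_base',.07)]:
    for r in landmark_of(o,p)[:3]: print(o,np.round(r['location'],1),round(r['confidence'],2),np.round(atz(p,r['location'],z),4))
E
```

```text
3.4 [0.216 0.199 1.813 0.    1.129 2.682] [0.5338 0.1619 0.2117] [-4.000e-04  9.014e-01 -4.329e-01  3.000e-04] [-1.03  0.44  0.1 ]
[0.57729163 0.10673355 0.35460339]
cap [316.4 239.6] 0.69 [0.5342 0.1673 0.08  ]
cap_top [318.8 249.8] 0.8 [0.5331 0.1654 0.11  ]
```

View pics/w1.png

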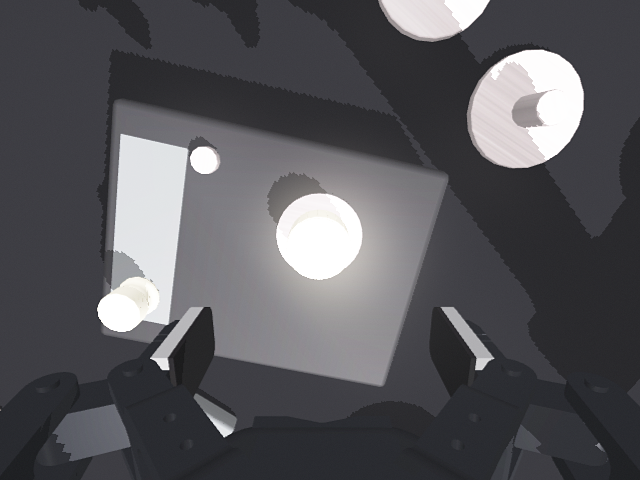

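The wrist view shows the cap at (318,245), within its flange at (319,237). The jaws are left and right at the bottom. I'll fit the outlines and compare the two.

```bash
python3 - <<'E'
import pickle,cv2,numpy as np
import sys
sys.argv=['x']
from h import atz,proj,ray
p=pickle.load(open('pics/w1.pkl','rb'));im=p['img']
g=im.min(2);print(proj(p,[[.5338,.1619,.2117],[.5338,.1619,.231]]))
for th in (150,190,225,245,252):
    m=((g>th)*255).astype(np.uint8);cs,_=cv2.findContours(m,cv2.RETR_EXTERNAL,cv2.CHAIN_APPROX_NONE)
    for c in cs:
        if cv2.pointPolygonTest(c,(319,245),False)>=0:
            e=cv2.fitEllipse(c);print(th,np.round(e[0],1),np.round(e[1],1),cv2.contourArea(c),atz(p,e[0],.072).round(4),atz(p,e[0],.109).round(4))
a=im[180:300,260:380];b=np.clip((a.astype(float)-150)*2.4,0,255).astype(np.uint8)
cv2.imwrite('pics/w1c.png',cv2.resize(b[:,:,::-1],None,fx=5,fy=5,interpolation=0))
# flange from top
t=pickle.load(open('pics/top0.pkl','rb'));gg=t['img'][220:275,230:290].astype(float)
mx=t['img'][225:270,235:285].min(2);m=((mx>110)*255).astype(np.uint8);cs,_=cv2.findContours(m,0,1);c=max(cs,key=cv2.contourArea);e=cv2.fitEllipse(cv2.convexHull(c));uv=np.array(e[0])+[235,225];print('top',uv,e[1],atz(t,uv,.072))
E
```

```text
[[320.66678476 310.93624562]
 [320.50494682 333.83289474]]
150 [330.9 256.5] [122.8 139. ] 13118.5 [0.515  0.1729 0.072 ] [0.5231 0.1642 0.109 ]
190 [319.  235.5] [84.7 85.1] 5650.0 [0.5335 0.1652 0.072 ] [0.5392 0.1575 0.109 ]
225 [318.9 235.6] [84.1 84.6] 5570.0 [0.5335 0.1652 0.072 ] [0.5393 0.1576 0.109 ]
245 [318.5 238.3] [79.6 80.5] 4688.0 [0.5324 0.1672 0.072 ] [0.5382 0.1593 0.109 ]
252 [320. 241.] [72.3 82.7] 4070.0 [0.53   0.1682 0.072 ] [0.5362 0.1602 0.109 ]
top [257.95996475 247.94429588] (28.50640106201172, 28.976333618164062) [0.53305429 0.16668718 0.072     ]
```

View pics/w1c.png

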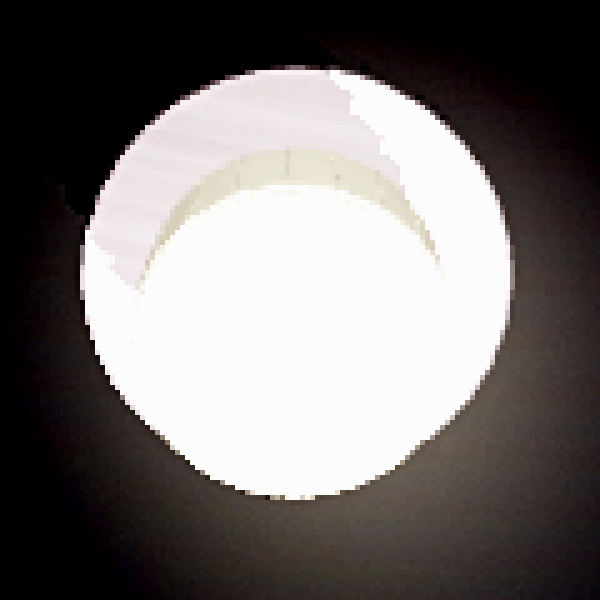

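Emit:
carry_out(
  jaw=[1,1,1,1,1,1,1,1,1,1],
  linear=[
    [-0.3,-0.17,2],
    [-0.3,-0.17,4.5],
    [-0.3,-0.17,7],
    [-0.3,-0.17,9],
    [-0.3,-0.17,11],
    [-0.3,-0.17,12],
    [-0.3,-0.17,12.8],
    [-0.3,-0.17,13.4],
    [-0.3,-0.17,13.6],
    [-0.3,-0.17,13.6],
  ],
  yaw=[0,0,0,0,0,0,0,0,0,0],
  grip_force=20,
)

```text
time: 4.85
ee_pos: [0.5335, 0.1654, 0.0759]
tool_rot: [-0.001, 0.903, -0.429, 0.0]
force: [0.7, 0.6, 0.4]
gripper_width: 0.085
```

```bash
python3 - <<'E'
from h import *
s=read_state();print(s['time'],s['joints'].round(3),s['ee_pos'].round(4),s['force'].round(2),s['torque'].round(3))
p=snap('wrist','w2')
E
```

```text
4.85 [0.223 0.38  1.895 0.    0.865 2.679] [0.5335 0.1654 0.0759] [0.68 0.63 0.43] [-0.048  0.009 -0.057]
```

View pics/w2.png

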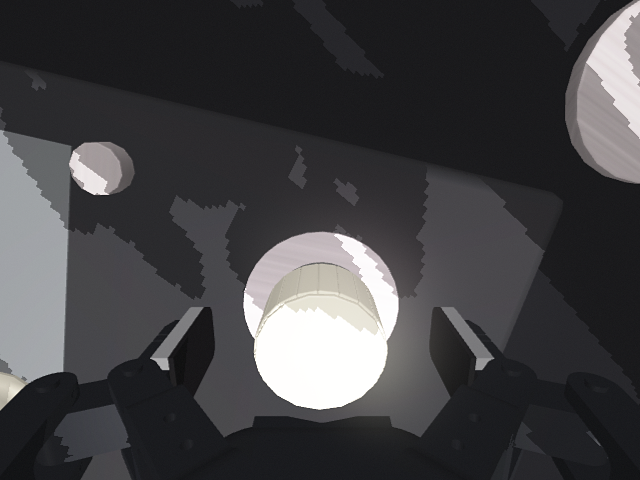

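The cap top at about (320,343) sits midway between the pads at about 213 and 431. Closing now.

Emit:
carry_out(
  jaw=[0.5,0,-0.2,-0.4,-0.6,-0.6,-0.6,-0.6,-0.6,-0.6],
  linear=[
    [0,0,0],
    [0,0,0],
    [0,0,0],
    [0,0,0],
    [0,0,0],
    [0,0,0],
    [0,0,0],
    [0,0,0],
    [0,0,0],
    [0,0,0],
  ],
  yaw=[0,0,0,0,0,0,0,0,0,0],
  grip_force=20,
)

```text
time: 6.15
ee_pos: [0.534, 0.1655, 0.0763]
tool_rot: [-0.001, 0.903, -0.429, 0.001]
force: [-1.1, 0.5, 3.9]
gripper_width: 0.0456
```

```bash
python3 - <<'E'
from h import *
s=read_state();print(s['time'],s['joints'].round(3),s['ee_pos'].round(4),s['force'].round(2),s['torque'].round(3),s['gripper_width'])
p=snap('wrist','w3')
E
```

```text
6.15 [0.223 0.38  1.894 0.    0.865 2.679] [0.534  0.1655 0.0763] [-1.15  0.46  3.87] [ 0.107  0.025 -0.056] 0.045637402373465086
```

View pics/w3.png

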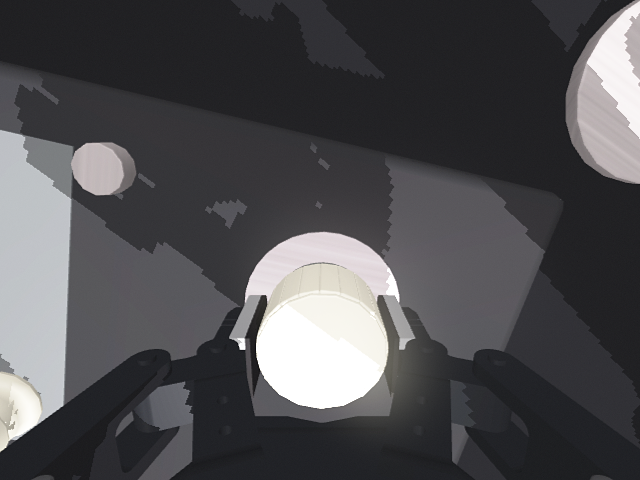

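Emit:
carry_out(
  jaw=[-0.6,-0.6,-0.6,-0.6,-0.6,-0.6,-0.6,-0.6,-0.6,-0.6],
  linear=[
    [0,0,-0.02],
    [0,0,-0.04],
    [0,0,-0.06],
    [0,0,-0.09],
    [0,0,-0.11],
    [0,0,-0.13],
    [0,0,-0.15],
    [0,0,-0.17],
    [0,0,-0.18],
    [0,0,-0.18],
  ],
  yaw=[-0.15,-0.32,-0.5,-0.68,-0.86,-1.04,-1.22,-1.4,-1.4,-1.4],
  grip_force=25,
)

```text
time: 7.45
ee_pos: [0.5341, 0.1655, 0.0781]
tool_rot: [-0.0, 0.967, 0.253, 0.001]
force: [1.0, -0.3, 3.6]
gripper_width: 0.0454
```

```bash
python3 - <<'E'
from h import *
s=read_state();print(s['time'],s['joints'].round(3),s['ee_pos'].round(4),s['force'].round(2),s['torque'].round(3),s['gripper_width'])
p=snap('wrist','w4')
E
```

```text
7.45 [0.223 0.377 1.893 0.    0.868 1.282] [0.5341 0.1655 0.0781] [ 0.97 -0.29  3.56] [-0.006 -0.053 -0.026] 0.04543229428033196
```

View pics/w4.png

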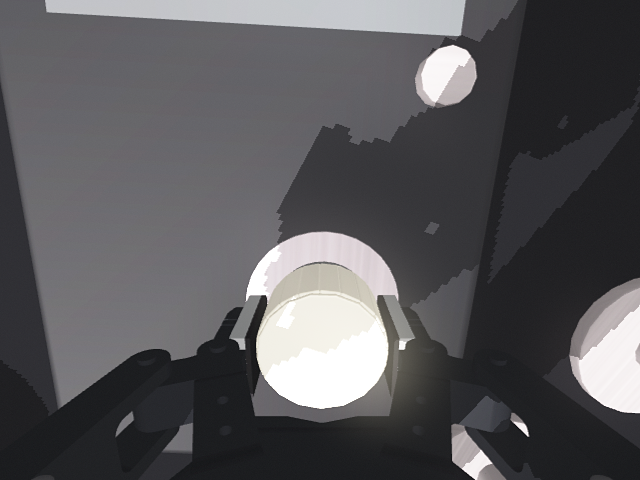

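The grip holds, the forces are benign and the cap turns with the jaws. Continuing.

Emit:
carry_out(
  jaw=[-0.6,-0.6,-0.6,-0.6,-0.6,-0.6,-0.6,-0.6,-0.6,-0.6],
  linear=[
    [0,0,-0.02],
    [0,0,-0.04],
    [0,0,-0.06],
    [0,0,-0.09],
    [0,0,-0.11],
    [0,0,-0.13],
    [0,0,-0.15],
    [0,0,-0.17],
    [0,0,-0.18],
    [0,0,-0.18],
  ],
  yaw=[-0.15,-0.32,-0.5,-0.68,-0.86,-1.04,-1.22,-1.4,-1.4,-1.4],
  grip_force=25,
)

```text
time: 8.75
ee_pos: [0.534, 0.1655, 0.0799]
tool_rot: [0.001, 0.578, 0.816, 0.001]
force: [0.0, -0.1, 3.8]
gripper_width: 0.0457
```

Emit:
carry_out(
  jaw=[-0.6,-0.6,-0.6,-0.6,-0.6,-0.6,-0.6,-0.6,-0.6,-0.6],
  linear=[
    [0,0,-0.02],
    [0,0,-0.04],
    [0,0,-0.06],
    [0,0,-0.09],
    [0,0,-0.11],
    [0,0,-0.13],
    [0,0,-0.15],
    [0,0,-0.17],
    [0,0,-0.18],
    [0,0,-0.18],
  ],
  yaw=[-0.15,-0.32,-0.5,-0.68,-0.86,-1.04,-1.22,-1.4,-1.4,-1.4],
  grip_force=25,
)

```text
time: 10.0
ee_pos: [0.534, 0.1655, 0.0816]
tool_rot: [0.001, -0.082, 0.997, 0.0]
force: [0.8, -0.3, 5.1]
gripper_width: 0.0456
```

```bash
python3 - <<'E'
from h import *
s=read_state();print(s['time'],s['joints'].round(3),s['ee_pos'].round(4),s['force'].round(2),s['torque'].round(3),s['gripper_width'])
p=snap('wrist','w5')
E
```

```text
10.0 [ 0.223  0.372  1.892  0.     0.875 -1.512] [0.534  0.1655 0.0816] [ 0.77 -0.33  5.09] [-0.029 -0.008 -0.007] 0.04563990057299336
```

View pics/w5.png

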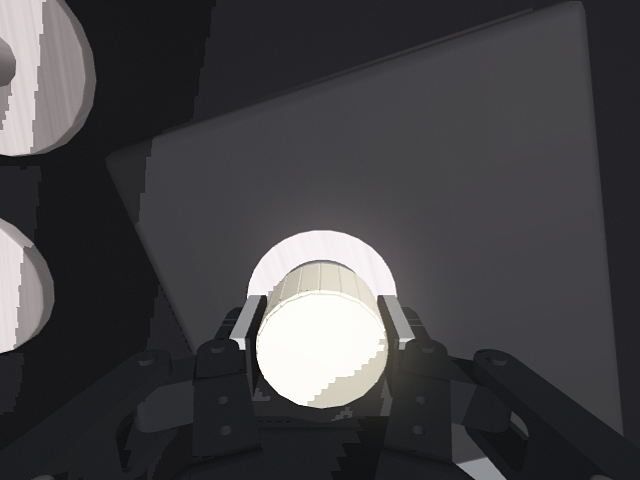

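Emit:
carry_out(
  jaw=[-0.6,-0.6,-0.6,-0.6,-0.6,-0.6,-0.6,-0.6,-0.6,-0.6],
  linear=[
    [0,0,-0.02],
    [0,0,-0.04],
    [0,0,-0.06],
    [0,0,-0.09],
    [0,0,-0.11],
    [0,0,-0.13],
    [0,0,-0.15],
    [0,0,-0.17],
    [0,0,-0.17],
    [0,0,-0.17],
  ],
  yaw=[-0.15,-0.32,-0.5,-0.68,-0.86,-1.04,-1.22,-1.3,-1.3,-1.3],
  grip_force=25,
)

```text
time: 11.3
ee_pos: [0.5341, 0.1654, 0.0833]
tool_rot: [0.001, -0.668, 0.744, -0.001]
force: [0.1, 0.0, 4.6]
gripper_width: 0.0457
```

Emit:
carry_out(
  jaw=[-0.6,-0.6,-0.6,-0.6,-0.6,-0.6,-0.6,-0.6,-0.6,-0.6],
  linear=[
    [0,0,-0.02],
    [0,0,-0.04],
    [0,0,-0.06],
    [0,0,-0.09],
    [0,0,-0.11],
    [0,0,-0.13],
    [0,0,-0.15],
    [0,0,-0.17],
    [0,0,-0.17],
    [0,0,-0.17],
  ],
  yaw=[0,0,0,0,0,0,0,0,0,0],
  grip_force=25,
)

```text
time: 12.55
ee_pos: [0.5339, 0.1654, 0.0845]
tool_rot: [0.001, -0.668, 0.744, -0.001]
force: [3.6, 0.8, -7.2]
gripper_width: 0.0459
```

The pull met the stop: the force swung from +4.6 to −7.2 N within about 1.2 mm, so the cap is still in the thread. I'll relax, release and rewind the wrist.

Emit:
carry_out(
  jaw=[-0.6,-0.6,-0.6,-0.2,0.1,0.3,0.5,0.5,0.5,0.5],
  linear=[
    [0,0,0.05],
    [0,0,0.1],
    [0,0,0.1],
    [0,0,0.1],
    [0,0,0.1],
    [0,0,0.1],
    [0,0,0.1],
    [0,0,0.1],
    [0,0,0.1],
    [0,0,0.1],
  ],
  yaw=[0,0,0,0,0,0,0,0,0,0],
)

```text
time: 13.8
ee_pos: [0.5338, 0.1654, 0.0834]
tool_rot: [0.001, -0.668, 0.744, -0.0]
force: [0.0, -0.0, 0.4]
gripper_width: 0.0636
```

```bash
python3 - <<'E'
from h import *
s=read_state();print(s['time'],s['joints'].round(3),s['ee_pos'].round(4),s['force'].round(2),s['torque'].round(3),s['gripper_width'])
p=snap('wrist','w6')
E
```

```text
13.8 [ 0.223  0.369  1.892  0.     0.879 -2.811] [0.5338 0.1654 0.0834] [ 0.02 -0.03  0.44] [-0.011 -0.018  0.017] 0.06362555213418525
```

View pics/w6.png

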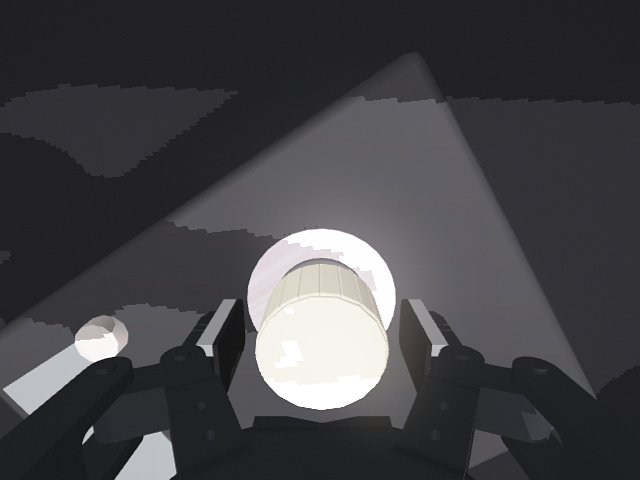

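The cap stays on the neck, centred between the pads at (321,345). Rewinding.

Emit:
carry_out(
  jaw=[0.5,0.5,0.5,0.5,0.5,0.5,0.5,0.5,0.5,0.5],
  linear=[
    [0,0,0],
    [0,0,0],
    [0,0,0],
    [0,0,0],
    [0,0,0],
    [0,0,0],
    [0,0,0],
    [0,0,0],
    [0,0,0],
    [0,0,0],
  ],
  yaw=[0.18,0.36,0.54,0.72,0.9,1.08,1.26,1.44,1.62,1.8],
)

```text
time: 15.1
ee_pos: [0.5338, 0.1654, 0.0834]
tool_rot: [0.001, 0.171, 0.985, 0.0]
force: [0.5, -0.3, -0.7]
gripper_width: 0.0641
```

Emit:
carry_out(
  jaw=[0.5,0.5,0.5,0.5,0.5,0.5,0.5,0.5,0.5,0.5],
  linear=[
    [0,0,0],
    [0,0,0],
    [0,0,0],
    [0,0,0],
    [0,0,0],
    [0,0,0],
    [0,0,0],
    [0,0,0],
    [0,0,0],
    [0,0,0],
  ],
  yaw=[0.18,0.36,0.54,0.72,0.9,1.08,1.26,1.44,1.62,1.8],
)

```text
time: 16.35
ee_pos: [0.5338, 0.1654, 0.0834]
tool_rot: [0.0, 0.879, 0.476, 0.001]
force: [-0.8, -0.2, -0.2]
gripper_width: 0.0638
```

Emit:
carry_out(
  jaw=[0.5,0.5,0.5,0.5,0.5,0.5,0.5,0.5,0.5,0.5],
  linear=[
    [0,0,0],
    [0,0,0],
    [0,0,0],
    [0,0,0],
    [0,0,0],
    [0,0,0],
    [0,0,0],
    [0,0,0],
    [0,0,0],
    [0,0,0],
  ],
  yaw=[0.18,0.36,0.54,0.72,0.9,1.08,1.26,1.44,1.62,1.8],
)

```text
time: 17.6
ee_pos: [0.5338, 0.1654, 0.0834]
tool_rot: [-0.001, 0.918, -0.396, 0.001]
force: [-0.2, 0.1, -0.5]
gripper_width: 0.0639
```

Emit:
carry_out(
  jaw=[0,-0.2,-0.4,-0.6,-0.6,-0.6,-0.6,-0.6,-0.6,-0.6],
  linear=[
    [0,0,0],
    [0,0,0],
    [0,0,0],
    [0,0,0],
    [0,0,0],
    [0,0,0],
    [0,0,0],
    [0,0,0],
    [0,0,0],
    [0,0,0],
  ],
  yaw=[0,0,0,0,0,0,0,0,0,0],
  grip_force=25,
)

```text
time: 18.85
ee_pos: [0.5338, 0.1654, 0.0835]
tool_rot: [-0.001, 0.918, -0.396, 0.001]
force: [-0.9, -1.7, 2.3]
gripper_width: 0.0455
```

```bash
python3 - <<'E'
from h import *
s=read_state();print(s['time'],s['joints'].round(3),s['ee_pos'].round(4),s['force'].round(2),s['torque'].round(3),s['gripper_width'])
E
```

```text
18.85 [ 0.223  0.369  1.892 -0.     0.879  2.607] [0.5338 0.1654 0.0835] [-0.94 -1.67  2.32] [-0.149  0.099 -0.019] 0.045499043716394676
```

Emit:
carry_out(
  jaw=[-0.6,-0.6,-0.6,-0.6,-0.6,-0.6,-0.6,-0.6,-0.6,-0.6],
  linear=[
    [0,0,-0.02],
    [0,0,-0.04],
    [0,0,-0.06],
    [0,0,-0.09],
    [0,0,-0.11],
    [0,0,-0.13],
    [0,0,-0.15],
    [0,0,-0.17],
    [0,0,-0.18],
    [0,0,-0.18],
  ],
  yaw=[-0.15,-0.32,-0.5,-0.68,-0.86,-1.04,-1.22,-1.4,-1.4,-1.4],
  grip_force=25,
)

```text
time: 20.1
ee_pos: [0.5339, 0.1657, 0.0852]
tool_rot: [-0.0, 0.958, 0.288, 0.001]
force: [0.1, 1.6, 1.8]
gripper_width: 0.0457
```

Emit:
carry_out(
  jaw=[-0.6,-0.6,-0.6,-0.6,-0.6,-0.6,-0.6,-0.6,-0.6,-0.6],
  linear=[
    [0,0,-0.02],
    [0,0,-0.04],
    [0,0,-0.06],
    [0,0,-0.09],
    [0,0,-0.11],
    [0,0,-0.13],
    [0,0,-0.15],
    [0,0,-0.17],
    [0,0,-0.18],
    [0,0,-0.18],
  ],
  yaw=[-0.15,-0.32,-0.5,-0.68,-0.86,-1.04,-1.22,-1.4,-1.4,-1.4],
  grip_force=25,
)

```text
time: 21.35
ee_pos: [0.5347, 0.1656, 0.0876]
tool_rot: [0.001, 0.548, 0.836, 0.001]
force: [-0.1, 0.0, 3.9]
gripper_width: 0.0453
```

Emit:
carry_out(
  jaw=[-0.6,-0.6,-0.6,-0.6,-0.6,-0.6,-0.6,-0.6,-0.6,-0.6],
  linear=[
    [0,0,-0.02],
    [0,0,-0.04],
    [0,0,-0.06],
    [0,0,-0.09],
    [0,0,-0.11],
    [0,0,-0.13],
    [0,0,-0.15],
    [0,0,-0.17],
    [0,0,-0.17],
    [0,0,-0.17],
  ],
  yaw=[0,0,0,0,0,0,0,0,0,0],
  grip_force=25,
)

```text
time: 22.6
ee_pos: [0.5347, 0.1656, 0.0893]
tool_rot: [0.001, 0.548, 0.836, 0.001]
force: [-0.1, 0.8, 3.1]
gripper_width: 0.0454
```

The pull meets no stop and only the spring force of about 3–4 N, so the cap seems free. I'll firm the grip and lift gently.

Emit:
carry_out(
  jaw=[-0.6,-0.6,-0.6,-0.6,-0.6,-0.6,-0.6,-0.6,-0.6,-0.6],
  linear=[
    [0,0,0],
    [0,0,0],
    [0,0,-0.05],
    [0,0,-0.1],
    [0,0,-0.15],
    [0,0,-0.2],
    [0,0,-0.25],
    [0,0,-0.3],
    [0,0,-0.3],
    [0,0,-0.3],
  ],
  yaw=[0,0,0,0,0,0,0,0,0,0],
  grip_force=30,
)

```text
time: 23.85
ee_pos: [0.5347, 0.1656, 0.0922]
tool_rot: [0.001, 0.548, 0.836, 0.002]
force: [-0.0, -0.4, 2.6]
gripper_width: 0.0455
```

```bash
python3 - <<'E'
from h import *
s=read_state();print(s['time'],s['joints'].round(3),s['ee_pos'].round(4),s['force'].round(2),s['torque'].round(3),s['gripper_width'])
p=snap('wrist','w7')
E
```

```text
23.85 [ 0.223  0.356  1.888  0.     0.894 -0.187] [0.5347 0.1656 0.0922] [-0.02 -0.39  2.63] [-0.058 -0.075  0.011] 0.04554083994223293
```

View pics/w7.png

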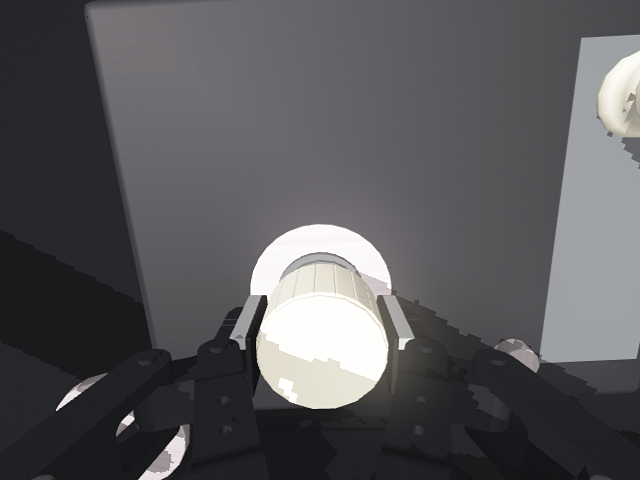

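The cap comes up with the jaws and the neck gap is widening. Lifting straight off.

Emit:
carry_out(
  jaw=[-0.6,-0.6,-0.6,-0.6,-0.6,-0.6,-0.6,-0.6,-0.6,-0.6],
  linear=[
    [0,0,-0.3],
    [0,0,-0.7],
    [0,0,-1.2],
    [0,0,-1.8],
    [0,0,-2.5],
    [0,0,-3.5],
    [0,0,-5],
    [0,0,-6.5],
    [0,0,-8],
    [0,0,-8],
  ],
  yaw=[0,0,0,0,0,0,0,0,0,0],
  grip_force=35,
)

```text
time: 25.15
ee_pos: [0.5359, 0.1659, 0.1745]
tool_rot: [0.003, 0.548, 0.836, 0.003]
force: [0.6, -0.6, -0.4]
gripper_width: 0.0454
```

```bash
python3 - <<'E'
from h import *
s=read_state();print(s['time'],s['joints'].round(3),s['ee_pos'].round(4),s['tool_rot'],s['force'].round(2),s['torque'].round(3),s['gripper_width'])
p=snap('wrist','w8')
import pickle
t=pickle.load(open('pics/top0.pkl','rb'));sc=pickle.load(open('pics/scene0.pkl','rb'))
# refine stand: foot ellipse
for n,q,b in (('top',t,(370,248,408,286)),('scene',sc,(258,213,292,238))):
    x0,y0,x1,y1=b;g=q['img'][y0:y1,x0:x1].min(2);m=((g>100)*255).astype(np.uint8);c=max(cv2.findContours(m,0,1)[0],key=cv2.contourArea);e=cv2.fitEllipse(cv2.convexHull(c));uv=np.array(e[0])+[x0,y0];print(n,uv,e[1],atz(q,uv,.008))
E
```

```text
25.15 [ 0.222  0.243  1.841  0.     1.049 -0.187] [0.5359 0.1659 0.1745] [0.00281168 0.54844199 0.83617846 0.00301127] [ 0.64 -0.58 -0.43] [-0.044 -0.013 -0.079] 0.04544030845267202
top [387.69613457 266.44701958] (28.817869186401367, 29.098756790161133) [ 0.4908775  -0.15742867  0.008     ]
scene [274.74422073 225.31622505] (19.61900520324707, 25.855697631835938) [ 0.49131545 -0.15796957  0.008     ]
```

View pics/w8.png

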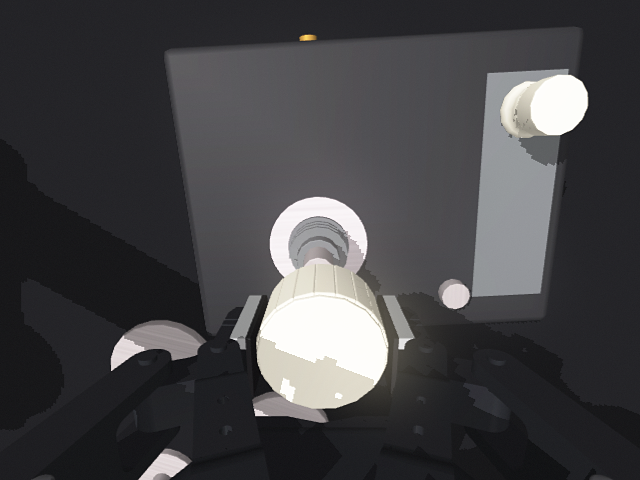

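The cap is held at (322,345) and well clear of the neck and filter head. The stand's foot fits give (0.491, -0.158) in both views. Carrying the cap over.

Emit:
carry_out(
  jaw=[-0.6,-0.6,-0.6,-0.6,-0.6,-0.6,-0.6,-0.6,-0.6,-0.6],
  linear=[
    [-2,-1.2,0],
    [-5,-3.1,0],
    [-8.5,-5.2,0],
    [-12,-7.3,0],
    [-15.5,-9.5,0],
    [-19,-11.6,0],
    [-22.5,-13.7,0],
    [-25.5,-15.6,0],
    [-27.9,-17,0],
    [-27.9,-17,0],
  ],
  yaw=[0,0,0,0,0,0,0,0,0,0],
  grip_force=35,
)

```text
time: 26.45
ee_pos: [0.4895, -0.1594, 0.1719]
tool_rot: [0.001, 0.55, 0.835, 0.002]
force: [-0.6, 0.2, -0.8]
gripper_width: 0.0452
```

```bash
python3 - <<'E'
from h import *
s=read_state();print(s['time'],s['joints'].round(3),s['ee_pos'].round(4),s['tool_rot'].round(4),s['force'].round(2),s['gripper_width'])
p=snap('wrist','w9');c=snap('scene','s9')
for q in (p,c):
  for o,z in [('cap_top',None),('post_top',.036),('stand',0),('cap',None)]:
    for r in landmark_of(o,q)[:3]: print(o,np.round(r['location'],1),round(r['confidence'],2),np.round(atz(q,r['location'],z if z is not None else (.205 if o=='cap_top' else .175)),4))
a=c['img'][130:290,210:350];cv2.imwrite('pics/s9c.png',cv2.resize(a[:,:,::-1],None,fx=3.7,fy=3.7,interpolation=2))
E
```

```text
26.45 [-0.401  0.163  1.945  0.004  1.03  -0.81 ] [ 0.4895 -0.1594  0.1719] [0.0015 0.5497 0.8353 0.002 ] [-0.56  0.2  -0.76] 0.045163319500281726
cap_top [320.1 356.6] 0.89 [ 0.4882 -0.1597  0.205 ]
post_top [508.5 158.4] 0.95 [ 0.594  -0.0512  0.036 ]
post_top [347.1  31.2] 0.87 [ 0.4492 -0.0222  0.036 ]
post_top [321.  355.2] 0.47 [ 0.5317 -0.259   0.036 ]
stand [346.9  50.9] 0.94 [ 0.4533 -0.0253  0.    ]
stand [479.7 154.9] 0.77 [ 0.5876 -0.0527  0.    ]
stand [322.7 224.6] 0.73 [ 0.4906 -0.1593  0.    ]
cap [320.  314.7] 0.65 [ 0.4879 -0.1592  0.175 ]
cap_top [269.5 160.9] 0.62 [ 0.4949 -0.1624  0.205 ]
post_top [323.3 220.5] 0.78 [ 0.4279 -0.0409  0.036 ]
post_top [282.7 246.1] 0.73 [ 0.5817 -0.0575  0.036 ]
post_top [272.3 216.3] 0.6 [ 0.4927 -0.1639  0.036 ]
stand [283.3 257.7] 0.96 [ 0.5823 -0.0565  0.    ]
stand [318.2 237.5] 0.82 [ 0.4586 -0.0354  0.    ]
stand [273.5 229.6] 0.69 [ 0.5005 -0.1553  0.    ]
cap [164.4 236.7] 0.56 [ 0.8454 -0.1604  0.175 ]
cap [270.5 170.1] 0.41 [ 0.4887 -0.1658  0.175 ]
```

View pics/w9.png

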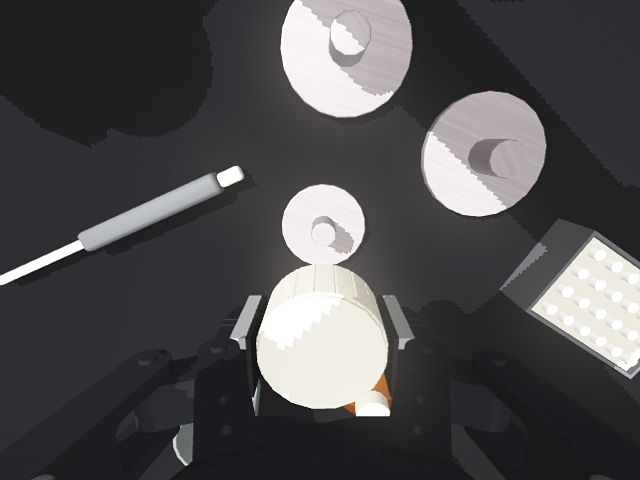

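View pics/s9c.png

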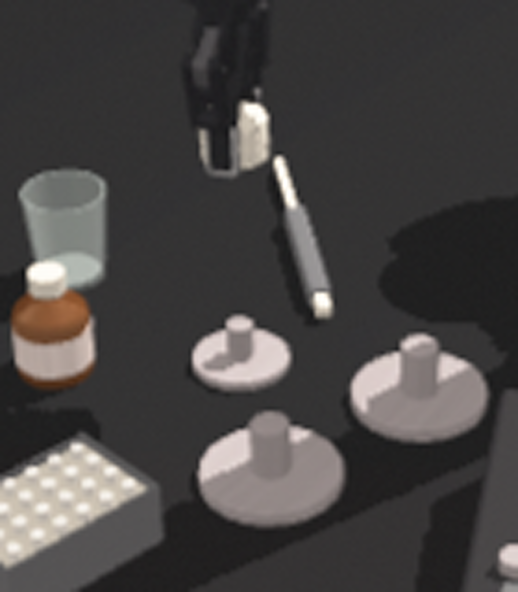

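The wrist view shows the small stand (foot at (323,223), post top at (322,233)) just beyond the held cap at (321,345). The scene crop shows it is the smallest of the three. I'm fitting the foot and post outlines here.

```bash
python3 - <<'E'
import pickle
from h import atz,proj,ray,np,cv2
p=pickle.load(open('pics/w9.pkl','rb'))
g=p['img'][178:262,275:372].min(2);m=((g>110)*255).astype(np.uint8);c=max(cv2.findContours(m,0,1)[0],key=cv2.contourArea);e=cv2.fitEllipse(cv2.convexHull(c));uv=np.array(e[0])+[275,178];print(uv,e[1],atz(p,uv,.008).round(4))
print('post',atz(p,(322.5,233),.036).round(4),'bottle',atz(p,(373,400),.085),'beakerish',atz(p,(185,440),.075))
print('tcp px',proj(p,[[.4895,-.1594,.1719],[.4895,-.1594,.205]]))
for z in (.195,.2,.205,.21): print(z,proj(p,[[.4895+.023*np.cos(a),-.1594+.023*np.sin(a),z] for a in np.linspace(0,6.28,60)]).min(0).round(),proj(p,[[.4895+.023*np.cos(a),-.1594+.023*np.sin(a),z] for a in np.linspace(0,6.28,60)]).max(0).round())
E
```

```text
[322.85528183 224.65825653] (81.74346160888672, 83.47676086425781) [ 0.4899 -0.1576  0.008 ]
post [ 0.4896 -0.1581  0.036 ] bottle [ 0.56973641 -0.24980863  0.085     ] beakerish [ 0.45171037 -0.35035059  0.075     ]
tcp px [[323.15663818 313.13168657]
 [323.96473886 357.09512437]]
0.195 [261. 284.] [386. 394.]
0.2 [259. 289.] [389. 403.]
0.205 [257. 295.] [391. 413.]
0.21 [254. 302.] [394. 423.]
```

Emit:
carry_out(
  jaw=[-0.6,-0.6,-0.6,-0.6,-0.6,-0.6,-0.6,-0.6,-0.6,-0.6],
  linear=[
    [0.1,0.1,1.5],
    [0.1,0.1,3.5],
    [0.1,0.1,5.5],
    [0.1,0.1,7.5],
    [0.1,0.1,9],
    [0.1,0.1,10.5],
    [0.1,0.1,11.5],
    [0.1,0.1,12.2],
    [0.1,0.1,12.5],
    [0.1,0.1,12.5],
  ],
  yaw=[0,0,0,0,0,0,0,0,0,0],
)

```text
time: 28.2
ee_pos: [0.4918, -0.156, 0.0477]
tool_rot: [0.002, 0.548, 0.836, 0.002]
force: [-0.5, 0.2, -0.8]
gripper_width: 0.0453
```

```bash
python3 - <<'E'
from h import *
s=read_state();print(s['time'],s['joints'].round(3),s['ee_pos'].round(4),s['tool_rot'].round(4),s['force'].round(2),s['gripper_width'])
p=snap('wrist','w10');c=snap('scene','s10')
a=c['img'][190:260,230:310];cv2.imwrite('pics/x10.png',np.hstack([cv2.resize(a[:,:,::-1],(400,350),interpolation=2),cv2.resize(p['img'][:,:,::-1],(400,350))]))
E
```

```text
28.2 [-0.394  0.358  2.005  0.005  0.773 -0.808] [ 0.4918 -0.156   0.0477] [0.0022 0.5481 0.8364 0.0023] [-0.53  0.2  -0.81] 0.04531365182663428
```

View pics/x10.png

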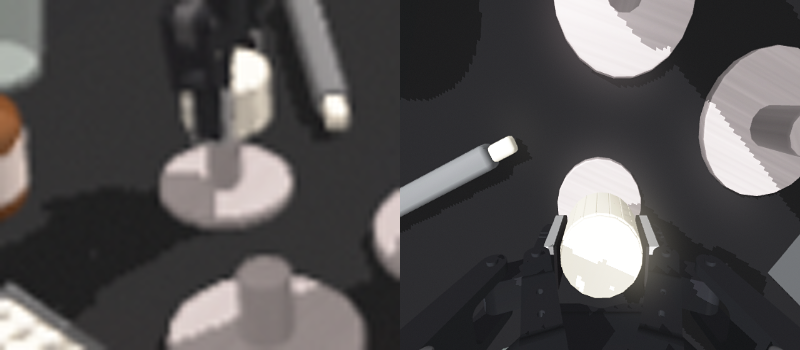

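The scene view shows the cap just above the post. A correction of about 2.5 mm is needed for drift in the descent.

Emit:
carry_out(
  jaw=[-0.6,-0.6,-0.6,-0.6,-0.6,-0.6,-0.6,-0.6,-0.6,-0.6],
  linear=[
    [-0.12,-0.27,0],
    [-0.12,-0.27,0],
    [-0.12,-0.27,0.4],
    [-0.12,-0.28,0.9],
    [-0.13,-0.29,1.5],
    [-0.13,-0.3,2.1],
    [-0.14,-0.31,2.6],
    [-0.15,-0.32,3.1],
    [-0.15,-0.33,3.4],
    [-0.15,-0.33,3.4],
  ],
  yaw=[0,0,0,0,0,0,0,0,0,0],
)

```text
time: 29.55
ee_pos: [0.4896, -0.1587, 0.0137]
tool_rot: [0.002, 0.548, 0.836, 0.002]
force: [0.0, -0.2, -0.7]
gripper_width: 0.0454
```

```bash
python3 - <<'E'
from h import *
s=read_state();print(s['time'],s['ee_pos'].round(4),s['tool_rot'].round(4),s['force'].round(2),s['torque'].round(3),s['gripper_width'])
p=snap('wrist','w11');c=snap('scene','s11')
a=c['img'][190:260,230:310];cv2.imwrite('pics/x11.png',np.hstack([cv2.resize(a[:,:,::-1],(400,350),interpolation=2),cv2.resize(p['img'][:,:,::-1],(400,350))]))
E
```

```text
29.55 [ 0.4896 -0.1587  0.0137] [0.0023 0.5481 0.8364 0.0023] [ 0.   -0.2  -0.66] [ 0.005 -0.009  0.018] 0.045380536456159234
```

View pics/x11.png

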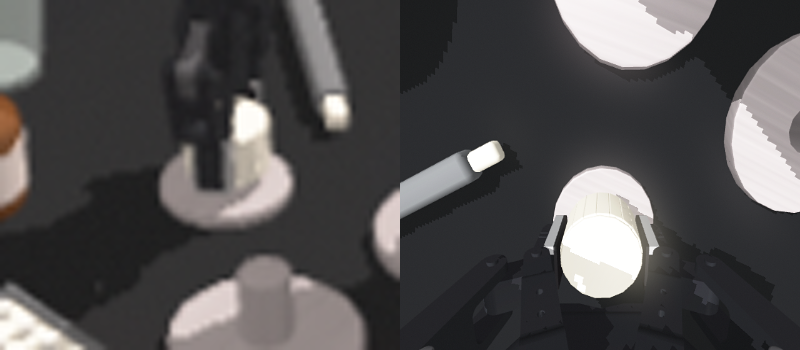

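The cap is over the post with no contact force. Lowering slowly to seat it.

Emit:
carry_out(
  jaw=[-0.6,-0.6,-0.6,-0.6,-0.6,-0.6,-0.6,-0.6,-0.6,-0.6],
  linear=[
    [0,0.05,0.05],
    [0,0.05,0.1],
    [0,0.05,0.15],
    [0,0.05,0.2],
    [0,0.05,0.25],
    [0,0.05,0.3],
    [0,0.05,0.35],
    [0,0.05,0.4],
    [0,0.05,0.4],
    [0,0.05,0.4],
  ],
  yaw=[0,0,0,0,0,0,0,0,0,0],
  grip_force=20,
)

```text
time: 30.9
ee_pos: [0.4905, -0.1586, 0.0101]
tool_rot: [0.003, 0.548, 0.836, 0.002]
force: [-0.2, 0.3, -0.6]
gripper_width: 0.045
```

Emit:
carry_out(
  jaw=[-0.6,-0.6,-0.6,-0.6,-0.6,-0.6,-0.6,-0.6,-0.6,-0.6],
  linear=[
    [0,0,0.05],
    [0,0,0.08],
    [0,0,0.1],
    [0,0,0.13],
    [0,0,0.16],
    [0,0,0.18],
    [0,0,0.2],
    [0,0,0.2],
    [0,0,0.2],
    [0,0,0.2],
  ],
  yaw=[0,0,0,0,0,0,0,0,0,0],
  grip_force=20,
)

```text
time: 32.15
ee_pos: [0.4905, -0.1586, 0.0081]
tool_rot: [0.003, 0.548, 0.836, 0.002]
force: [0.5, 0.9, -0.5]
gripper_width: 0.045
```

Emit:
carry_out(
  jaw=[-0.6,-0.6,-0.6,-0.6,-0.6,-0.6,-0.6,-0.6,-0.6,-0.6],
  linear=[
    [0,0,0.05],
    [0,0,0.08],
    [0,0,0.1],
    [0,0,0.13],
    [0,0,0.15],
    [0,0,0.15],
    [0,0,0.15],
    [0,0,0.15],
    [0,0,0.15],
    [0,0,0.15],
  ],
  yaw=[0,0,0,0,0,0,0,0,0,0],
  grip_force=20,
)

```text
time: 33.4
ee_pos: [0.4906, -0.1586, 0.0067]
tool_rot: [0.003, 0.548, 0.836, 0.002]
force: [-0.8, -0.4, 2.7]
gripper_width: 0.0454
```

```bash
python3 - <<'E'
from h import *
s=read_state();print(s['time'],s['ee_pos'].round(4),s['tool_rot'].round(4),s['force'].round(2),s['torque'].round(3),s['gripper_width'])
p=snap('wrist','w12');c=snap('scene','s12')
a=c['img'][190:260,230:310];cv2.imwrite('pics/x12.png',np.hstack([cv2.resize(a[:,:,::-1],(400,350),interpolation=2),cv2.resize(p['img'][200:440,200:440,::-1],(400,350))]))
E
```

```text
33.4 [ 0.4906 -0.1586  0.0067] [0.0027 0.548  0.8364 0.0024] [-0.77 -0.41  2.7 ] [-0.011  0.092 -0.023] 0.04539987747784875
```

View pics/x12.png

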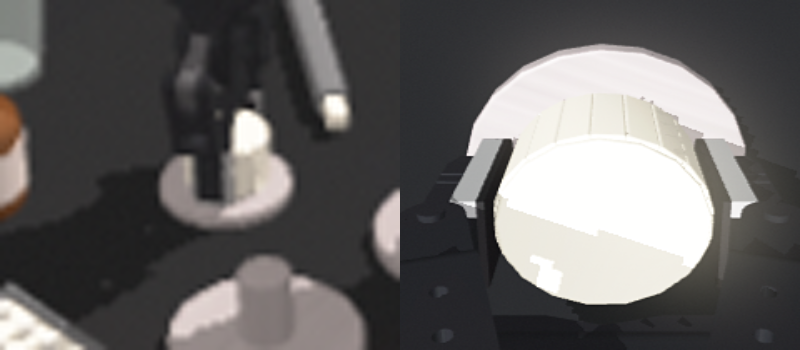

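Light contact (+3 N) at the expected height means the cap has seated on the post. Releasing slowly.

Emit:
carry_out(
  jaw=[-0.1,0,0.1,0.2,0.3,0.4,0.5,0.5,0.5,0.5],
  linear=[
    [0,0,0],
    [0,0,0],
    [0,0,0],
    [0,0,0],
    [0,0,0],
    [0,0,0],
    [0,0,0],
    [0,0,0],
    [0,0,0],
    [0,0,0],
  ],
  yaw=[0,0,0,0,0,0,0,0,0,0],
)

```text
time: 34.75
ee_pos: [0.4905, -0.1586, 0.0067]
tool_rot: [0.003, 0.548, 0.836, 0.002]
force: [0.1, -0.1, -0.0]
gripper_width: 0.0641
```

```bash
python3 - <<'E'
from h import *
s=read_state();print(s['time'],s['ee_pos'].round(4),s['force'].round(2),s['gripper_width'])
p=snap('wrist','w13')
E
```

```text
34.75 [ 0.4905 -0.1586  0.0067] [ 0.09 -0.1  -0.01] 0.06410685053339114
```

View pics/w13.png

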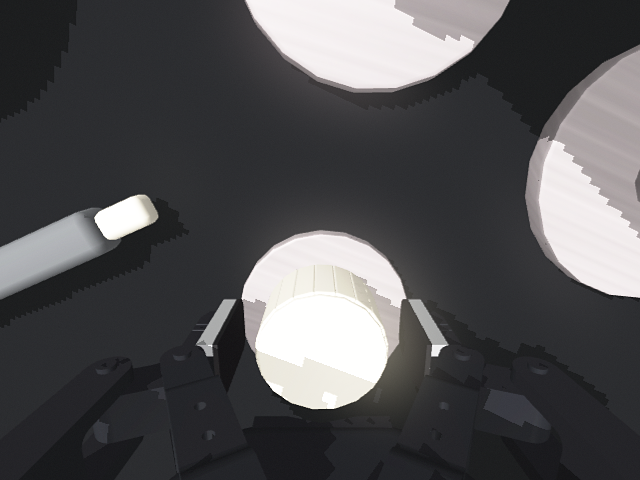

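The jaws are clear on both sides and the cap sits upright at (321,345). Retreating straight up.

Emit:
carry_out(
  jaw=[0.5,0.5,0.5,0.5,0.5,0.5,0.5,0.5,0.5,0.5],
  linear=[
    [0,0,-0.5],
    [0,0,-1.5],
    [0,0,-3],
    [0,0,-5],
    [0,0,-7.5],
    [0,0,-10],
    [0,0,-12.5],
    [0,0,-15],
    [0,0,-15],
    [0,0,-15],
  ],
  yaw=[0,0,0,0,0,0,0,0,0,0],
)

```text
time: 36.05
ee_pos: [0.4891, -0.1586, 0.1566]
tool_rot: [0.003, 0.548, 0.836, 0.002]
force: [-0.1, -0.2, -0.1]
gripper_width: 0.0641
```

```bash
python3 - <<'E'
from h import *
s=read_state();print(s['time'],s['ee_pos'].round(4),s['force'].round(2))
p=snap('wrist','w14');c=snap('scene','s14')
for q in (p,c):
  for o,z in (('cap',.0095),('cap_top',.0395)):
    for r in landmark_of(o,q)[:2]: print(o,np.round(r['location'],1),round(r['confidence'],2),atz(q,r['location'],z).round(4))
a=c['img'][170:290,230:350];cv2.imwrite('pics/x14.png',np.hstack([cv2.resize(a[:,:,::-1],(400,400),interpolation=2),cv2.resize(p['img'][100:340,200:440,::-1],(400,400))]))
E
```

```text
36.05 [ 0.4891 -0.1586  0.1566] [-0.13 -0.18 -0.14]
cap [319.1 233.2] 0.62 [ 0.4881 -0.1612  0.0095]
cap_top [322.3 240.6] 0.79 [ 0.4895 -0.1584  0.0395]
cap [275.4 226.5] 0.78 [ 0.4963 -0.1515  0.0095]
cap_top [269.9 213.1] 0.84 [ 0.4884 -0.1757  0.0395]
```

View pics/x14.png

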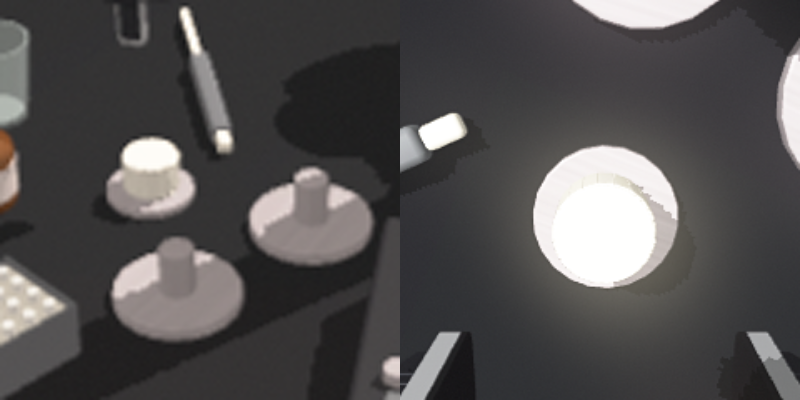

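The cap sits upright and centred on the smallest stand, and the gripper is clear. The scene network's cap_top at px (269.9,213.1) is about 5 px left of the visible top centre at about (275,216), so I'm trusting the wrist fit. Handing in.

```bash
python3 - <<'E'
from station import *
print(close_job()); print(read_state()['time'])
E
```

```text
the job is handed in; nothing more can be done
None
the job is handed in; nothing more can be done
```

The cap is off the filter housing, standing open side down over the post of the smallest stand, and I handed the job in after about 36 s of robot time.

- **Unscrewing:** I used two grips at 20–25 N. A pull test after about 0.88 turn met the stop, so I released, rewound the wrist and turned about 0.45 turn more. The next pull then showed only the 3–4 N spring force. I lifted the cap straight off while holding it.
- **Placing:** I lowered the cap until it touched lightly, about 3 N at the expected height, then opened the jaws and backed off straight up.
- **Last checks:** The wrist camera puts the cap top at (0.4895, -0.1584), within 1–2 mm of the stand position I measured, (0.490, -0.158). The scene picture shows it upright on the foot, and the force on the tool is near zero. I saw none of the neighbouring objects moved, though I did not measure their positions again.
- **Disagreement:** The scene-camera network placed the cap's landmarks up to about 17 mm from the post. Its cap-top pixel is about 5 px off the cap visible in the same picture, so I took that as network error.

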